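Roll a turned leg mortise-up and chock it

ROBOT

A 7-joint arm with a two-finger parallel gripper is mounted at the origin on the work surface. World frame = base frame: x ahead of the robot, y to its left, z up, the work surface at z = 0. Lengths are in m, angles in rad, forces in N, time in s.
With the tool pointing down it reaches from about 0.4 to 0.85 m from the base axis. Payload 10.4 kg.
Tool frame: the origin (TCP) lies midway between the tips of the shut fingers; the grasp point (between the pads) lies 19 mm behind it; z points along the fingers, x is the direction in which the jaws open and shut, and the axes are right-handed (so a half turn about z gives the same grasp; the last joint's range is limited). The gripper opens to 87 mm and grips with 3 to 60 N. Pads are 19 mm wide; open, the fingers measure 117 mm over their backs; the gripper's body (75 mm by 190 mm) begins 51 mm behind the grasp point.
Start: joints at [1.078, 0.332, -0.065, 1.46, 0.022, 1.35, -0.088], TCP at [0.283, -0.557, 0.223] pointing down, gripper open.
Joint ranges: [-2.6, 2.6], [-0.5, 2.12], [-1.47, 1.34], [0.16, 2.42], [-1.27, 4.41], [0.06, 2.06], [-2.6, 2.6]. Speed limits (rad/s): [2.22, 2.22, 2.79, 2.79, 3.14, 3.14, 3.14].

INTERFACE

Orientations are given as a unit quaternion [x, y, z, w].
In Python, from bench import r gives the robot as it stands. The module is installed in compiled form; this text tells all that it offers.
- The arm moves only by the tool play_rows, never from a script. Its argument "commands" is a list of rows, each a list of 7 numbers: the shift along the world's x, y, z in cm, then the turn, a rotation vector about the world's x, y, z in rad, then the finger opening in cm, from 0 to 8.7. A call has 1 to 20 rows; each row shifts and turns the commanded pose from where the row before left it; what a row does not reach is not made up. A row lasts 1/8 s, in which the tool goes at most 62.5 mm and 10.7 degrees, less where a joint would pass 70% of its speed; a pose out of reach is approached as far as the arm can. A call is refused whole if a number of a shift passes 6.25 or a number of a turn 0.188, either way. A call with a gripper value outside its range is refused whole. The fingers move at their own pace and stop on an object; "grip_force" is the grip in N (left out, the last holds). Time passes only in rows, so rows that do not move let the fingers close. It gives the time, the measured TCP pose, the force and the opening at its end, in the units of the state.
- r.read_state(): the state, without advancing time (a new reading comes with each control period).
- r.camera(name): name is "side" or "top"; returns a dict with "img" (420x560x3 uint8, red, green, blue), "K" (3x3 intrinsics, pixels), "camera_from_world" (4x4, takes a point from world to camera coordinates). Camera axes: x right, y down, z forward; pixel columns grow to the right and rows downward; lengths in m; the calibration is good to about 2 mm. A picture is of the moment at which its call begins. There is no depth.
- r.close_job(): hands the job in, once; it reports no verdict.
The state is a dict: "time": time; "joint_positions": joint angles; "joint_vel": joint speeds; "joint_torque": joint torques, N m; "ee_pos": TCP position; "eef_rot": TCP orientation; "ft_force": force on the tool from outside, world axes, zero at the start; "torque": the same for the moment, N m; "width": finger opening in m.
Only numpy, scipy, OpenCV 4.12 (cv2) and the standard library are available. Lean on these libraries where they do the work, as an engineer would, in place of code of your own. Each camera call takes 0.05 s, during which the arm holds its last target. There are 200 camera calls.

TASK

The turned leg has rolled back under the tool rack with its mortise facing away. Roll it out towards you along the bench, without lifting it, until the mortise faces straight up; then slide the red wedge, nose first and square to the leg, up against the middle of its near side, so that it stays mortise-up and cannot roll off. Leave the other tools where they are.

Things in the scene. Friction and masses are not known exactly. Their poses are not given: they have to be found in the camera images.
- leg: Turned chair leg of pale ash, 0.18 to 0.36 kg, lying on the bench: round barrel 45 mm in diameter, 200 mm long, with a tenon 25 mm in diameter and 32 mm long on one end. Origin: on its axis at mid-length of the barrel, 22.5 mm above the bench. x: along the axis towards the tenon (robot's left). z: out through the mortise. Stays where it is left; friction on bench and fingers 0.5 or more.
- leg_mortise (a point): Middle of the mortise's mouth: a dark slot 11 mm wide, 40 mm long, at mid-length of the leg, 22.5 mm from the leg's origin along its z. It starts facing away from the robot and 15 deg downward: the leg's top must turn 105 deg towards the robot, about 41 mm of travel if it rolls without slipping. The leg's y then points to the robot's side.
- chock: Wooden wedge, red with a bare top on its tail, 80 mm long, 36 mm wide, 34 mm high, 60 g, flat on the bench. Origin: underside, 50 mm behind the nose, 30 mm ahead of the tail's end. x: towards the thin nose; z: up. The tail (x = -30 to 0 mm) is a plain block with upright sides; from there the top slopes down to the 2 mm thick nose.
- chock_nose (a point): Middle of the wedge's nose edge, on its underside (50 mm ahead of the wedge's origin). When the wedge touches the leg squarely, the nose is 10 mm short of the vertical plane through the leg's axis. The leg rolls away from a push of well under 1 N, so the touch is hardly felt.
- rack: Slotted wooden tool rack fixed to the bench, 460 mm long (y), 76 mm deep (x, pointing to its back). Origin: on the bench under its middle. Two slats, 20 mm high, lie on end posts, undersides 195 mm up; front edge at x = -38 mm. A rail 18 mm high closes the back (x = 28 to 40 mm). Chisels hang in the slot beyond 150 mm either side. The leg's axis starts 4 to 14 mm behind the front edge.
- chisel: bystander: loose chisel, 200 mm long, 25 mm high, dark handle, lying in front of the rack's right half. Origin: underside, middle
- pencil: bystander: red carpenter's pencil, 170 mm long, 8 mm thick, in front of the rack's left half. Origin: underside, middle
- glue: bystander: white glue bottle, 60 mm in diameter, 160 mm high, standing. Origin: centre of its underside
- tin: bystander: steel tin of dowel pins, 72 mm in diameter, 70 mm high, standing. Origin: centre of its underside
- hammer: bystander: hammer, 260 mm long, 26 mm high, on the right. Origin: underside, middle
- square: bystander: try square with a 230 mm steel blade, 12 mm high, on the right at the back. Origin: underside of its stock
- plane: bystander: bench plane, 245 mm long, 100 mm high, on the laminated panel at the left. Origin: middle of its sole
Mind the look-alikes: they are no part of the job. Leave any pink or turquoise look-alike of the leg alone.

How it is judged:
By the outcome, as a careful person would: the job done as asked, in the order asked, and still so for the second after the job is handed in, with the robot touching nothing.
It also fails if it takes over 72 s, if anything falls off the work surface, if the arm or the gripper's body presses on something with over 40 N, if the wrist force passes 120 N, or if a joint passes its speed limit or range.

## Working session

There is one attempt and no reset: what is moved stays moved. The work goes in short steps, Python scripts to look and compute and a tool call to move; the robot and the scene stay as the last step left them, time stands still between calls to the robot, and variables do not carry over. Pictures are saved under pics/ and viewed, about 8 in all and at most 12, crops included, and the job is handed in when it is done.

Besides the shell and the picture viewer there is one more tool, called as a command line: name --pt "numbers of a row" for each row, then --argument value for the rest. play_rows: Moves the arm, as the interface text tells. Its arguments: {"type":"object","properties":{"commands":{"type":"array","items":{"type":"array","items":{"type":"number"}}},"grip_force":{"type":"number"}},"required":["commands"]}

```bash
mkdir -p pics; cat > h.py <<'E'
import numpy as np, cv2
from bench import r
def snap(n,f=None):
    c=r.camera(n)
    if f: cv2.imwrite('pics/'+f,c['img'][:,:,::-1])
    return c
def ray(c,u,v):
    T=c['camera_from_world'];R=T[:3,:3];o=-R.T@T[:3,3]
    return o,R.T@np.linalg.inv(c['K'])@np.array([u,v,1.])
def onz(c,u,v,z):
    o,d=ray(c,u,v); return o+d*(z-o[2])/d[2]
def proj(c,p):
    q=c['K']@(c['camera_from_world']@np.append(p,1))[:3]; return q[:2]/q[2]
E
python3 - <<'E'
from h import *
for n in('side','top'):
    c=snap(n,n+'0.png'); print(n,ray(c,280,210),c['K'][0,0])
s=r.read_state();print(s)
E
```

```text
side (array([-0.15620324,  0.61775285,  1.08179728]), array([ 0.45298693, -0.42643565, -0.78325429])) 468.82134173985366
top (array([0.38843343, 0.03377596, 1.2015209 ]), array([ 0.07051246,  0.0081398 , -0.99751019])) 379.2804539836256
{'time': 0.1, 'joint_positions': array([ 1.07834942,  0.33278974, -0.06473074,  1.4608453 ,  0.02158769,
        1.34991935, -0.08849345]), 'joint_vel': array([ 0.00157137, -0.00153795,  0.00015122, -0.00202496, -0.00125166,
        0.0005907 ,  0.00142397]), 'joint_torque': array([ 1.35799743e-03, -6.24545932e+01,  2.47389043e-02, -3.90719926e+01,
       -6.13380969e-02,  3.66320671e-02,  1.02865556e-04]), 'ee_pos': array([ 0.2828273 , -0.55695363,  0.22185115]), 'eef_rot': array([ 8.52289694e-01, -5.23069667e-01, -5.49060757e-04, -3.15793293e-04]), 'ft_force': array([-0.40321499,  0.5668325 , -0.02220016]), 'torque': array([ 0.01990909, -0.02224931,  0.0160662 ]), 'width': 0.08680426905253621}
```

View pics/side0.png

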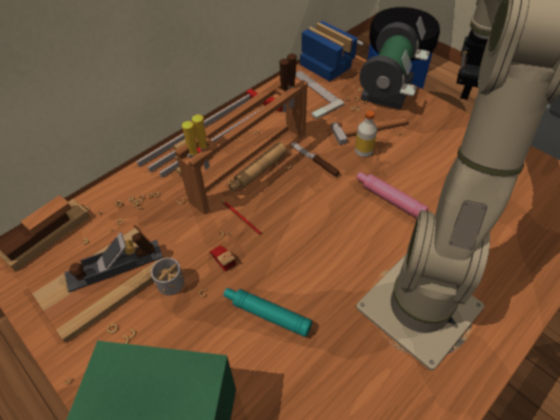

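View pics/top0.png

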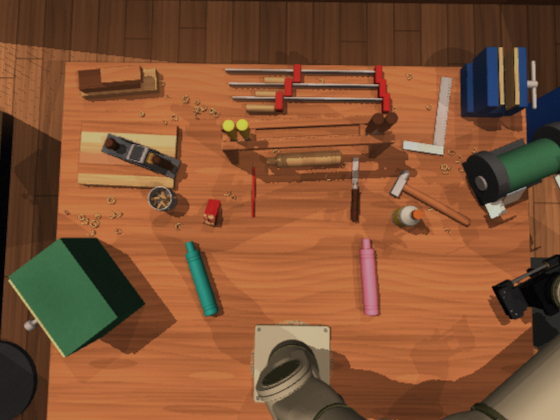

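```bash
python3 - <<'E'
from h import *
t=snap('top');s=snap('side')
a=cv2.resize(t['img'][110:250,190:390,::-1],None,fx=4,fy=4,interpolation=cv2.INTER_CUBIC)
b=cv2.resize(s['img'][130:280,180:380,::-1],None,fx=4,fy=4,interpolation=cv2.INTER_CUBIC)
cv2.imwrite('pics/topc.png',a);cv2.imwrite('pics/sidec.png',b)
for n,p,z in[('legL',(268,160),.0225),('legR',(341,159),.0225),('wedge',(212,212),.017),('pencilfar',(254,168),0),('pencilnear',(253,216),0),('chF',(355,158),.01),('chN',(355,220),.01),('rackfrontL',(222,150),.215),('rackfrontR',(392,153),.215),('glue',(405,215),.1)]:
    print(n,onz(t,*p,z).round(3))
E
```

```text
legL [0.629 0.083 0.022]
legR [ 0.635 -0.146  0.022]
wedge [0.463 0.256 0.017]
pencilfar [0.607 0.129 0.   ]
pencilnear [0.453 0.129 0.   ]
chF [ 0.642 -0.193  0.01 ]
chN [ 0.444 -0.193  0.01 ]
rackfrontL [0.615 0.197 0.215]
rackfrontR [ 0.613 -0.251  0.215]
glue [ 0.457 -0.321  0.1  ]
```

View pics/topc.png

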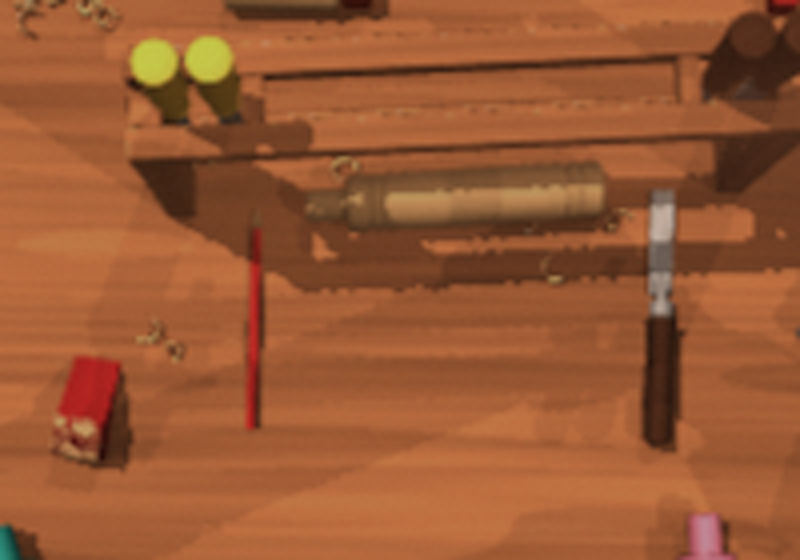

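View pics/sidec.png

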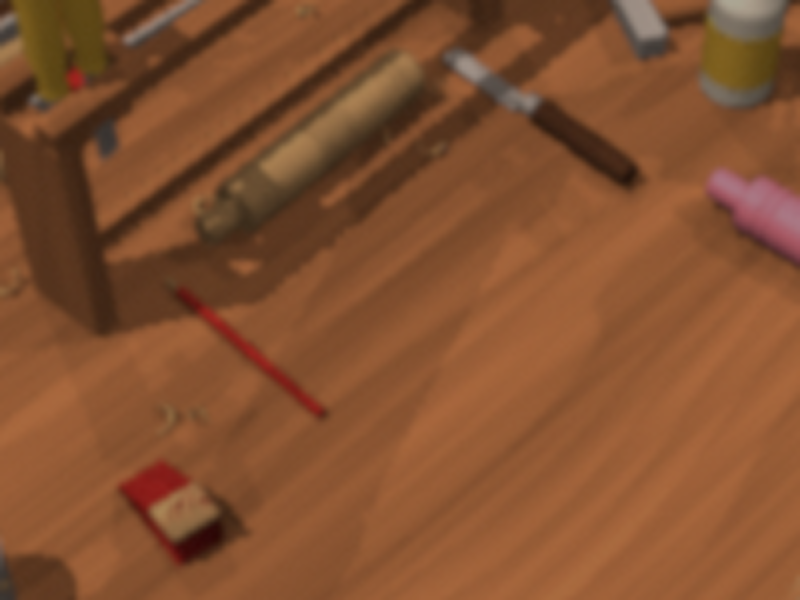

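```bash
python3 - <<'E'
from h import *
from scipy.spatial.transform import Rotation as R
t=snap('top');s=snap('side')
def T(x,y,z): return onz(t,x/4+189.6,y/4+109.6,z).round(4)
def S(x,y,z): return onz(s,x/4+179.6,y/4+129.6,z).round(4)
print('barrel top',T(350,203,.0225),T(606,188,.0225),'tenon',T(307,206,.0225))
print('barrel side L',S(255,208,.0225),'R',S(405,72,.0225),'tenon',S(208,224,.0225))
print('rack front',T(132,158,.215),T(720,136,.215), 'side', S(50,140,.215))
print('wedge top: tail corners near',T(52,453,.034),T(100,463,.034),'tailtop far',T(60,415,.034),T(108,420,.034),'nose',T(77,357,.002),T(121,362,.002))
print('wedge side: tail top corners',S(180,540,.034),S(220,512,.034),S(150,510,.034),S(192,483,.034),'nose',S(122,488,.002),S(162,460,.002))
q=r.read_state()['eef_rot'];print(R.from_quat(q).as_matrix().round(3))
E
```

```text
barrel top [0.6282 0.0548 0.0225] [ 0.6429 -0.1465  0.0225] tenon [0.6253 0.0885 0.0225]
barrel side L [0.6139 0.0426 0.0225] R [ 0.6386 -0.1412  0.0225] tenon [0.6269 0.0783 0.0225]
rack front [0.617  0.1954 0.215 ] [ 0.6371 -0.1921  0.215 ] side [0.6112 0.201  0.215 ]
wedge top: tail corners near [0.428 0.281 0.034] [0.4208 0.2438 0.034 ] tailtop far [0.4574 0.2756 0.034 ] [0.454  0.2385 0.034 ] nose [0.5056 0.2701 0.002 ] [0.5021 0.235  0.002 ]
wedge side: tail top corners [0.4222 0.2765 0.034 ] [0.4201 0.2439 0.034 ] [0.454  0.2756 0.034 ] [0.4506 0.2422 0.034 ] nose [0.5001 0.2673 0.002 ] [0.4985 0.2331 0.002 ]
[[ 0.453 -0.892 -0.   ]
 [-0.892 -0.453  0.   ]
 [-0.     0.    -1.   ]]
```

play_rows --pt "0 0 4 0 0 0 8.7" --pt "0 0 4 0 0 0 8.7" --pt "1.8 4.2 0 0 0 -0.1 8.7" --pt "1.8 4.2 0 0 0 -0.1 8.7" --pt "1.8 4.2 0 0 0 -0.1 8.7" --pt "1.8 4.2 0 0 0 -0.1 8.7" --pt "1.8 4.2 0 0 0 0 8.7" --pt "1.8 4.2 0 0 0 0 8.7" --pt "1.8 4.2 0 0 0 0 8.7" --pt "1.8 4.2 0 0 0 0 8.7" --pt "1.8 4.2 0 0 0 0 8.7" --pt "1.8 4.2 0 0 0 0 8.7" --pt "1.8 4.2 0 0 0 0 8.7" --pt "1.8 4.2 0 0 0 0 8.7" --pt "0 0 0 0.0122 -0.1745 0 8.7" --pt "0 0 0 0.0122 -0.1745 0 8.7" --pt "0 0 0 0.0122 -0.1745 0 8.7" --pt "0 0 0 0.0122 -0.1745 0 8.7" --pt "0 0 0 0 0 0 8.7"

```text
time: 2.68
ee_pos: [0.4959, -0.0537, 0.2994]
eef_rot: [0.687, -0.642, 0.233, -0.25]
ft_force: [-0.2, 0.7, 0.7]
width: 0.0871
```

play_rows --pt "0.4 0 -4.5 0 0 0 8.7" --pt "0.4 0 -4.5 0 0 0 8.7" --pt "0.4 0 -4.5 0 0 0 8.7" --pt "0.4 0 -4.5 0 0 0 8.7" --pt "0.4 0 -4.4 0 0 0 8.7" --pt "3 0.2 0 0 0 0 8.7" --pt "3 0.2 0 0 0 0 8.7" --pt "3 0.2 0 0 0 0 8.7" --pt "2.5 0.2 0 0 0 0 8.7" --pt "2.1 0 0 0 0 0 8.7" --pt "0 0 0 0 0 0 8.7"

```text
time: 4.05
ee_pos: [0.6452, -0.0439, 0.115]
eef_rot: [0.692, -0.638, 0.231, -0.248]
ft_force: [-1.2, -0.4, -1.8]
width: 0.0868
```

```bash
python3 - <<'E'
from h import *
from scipy.spatial.transform import Rotation as R
s=r.read_state();print(s['ee_pos'],R.from_quat(s['eef_rot']).as_matrix().round(3),s['joint_positions'].round(2))
b=snap('side');t=snap('top')
A=cv2.resize(b['img'][110:260,200:400,::-1],None,fx=3,fy=3,interpolation=cv2.INTER_CUBIC)
cv2.imwrite('pics/a1.png',A)
E
```

```text
[ 0.64519406 -0.04393259  0.11495053] [[ 0.08  -0.768  0.636]
 [-0.997 -0.064  0.048]
 [ 0.004 -0.638 -0.77 ]] [ 0.66  0.17 -0.65  2.13  0.1   0.19 -1.53]
```

View pics/a1.png

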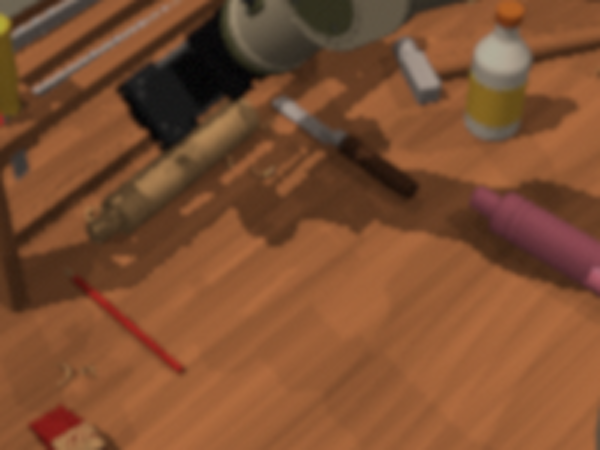

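play_rows --pt "0.3 0 -1.5 0 0 0 8.7" --pt "0.4 0 -1.5 0 0 0 8.7" --pt "0 0 -1.4 0 0 0 8.7" --pt "0 0 -1.3 0 0 0 8.7" --pt "0 0 0 0 0 0 8.7"

```text
time: 4.78
ee_pos: [0.6514, -0.0448, 0.0593]
eef_rot: [0.692, -0.637, 0.231, -0.247]
ft_force: [-0.3, -0.4, -0.5]
width: 0.0869
```

play_rows --pt "0 0 -0.7 0 0 0 8.7" --pt "0 0 -0.2 0 0 0 8.7" --pt "0 0 0 0 0 0 8.7"

```text
time: 5.15
ee_pos: [0.6512, -0.0455, 0.0533]
eef_rot: [0.692, -0.638, 0.232, -0.247]
ft_force: [0.4, 0.4, -0.0]
width: 0.087
```

play_rows --pt "0 0 -0.1 0 0 0 8.7" --pt "0 0 0 0 0 0 8.7" --pt "0 0 0 0 0 0 8.7"

```text
time: 5.52
ee_pos: [0.6507, -0.0451, 0.0518]
eef_rot: [0.692, -0.638, 0.231, -0.246]
ft_force: [0.2, -0.2, 0.8]
width: 0.087
```

play_rows --pt "0 0 -0.2 0 0 0 8.7" --pt "0 0 0 0 0 0 8.7" --pt "0 0 0 0 0 0 8.7"

```text
time: 5.9
ee_pos: [0.6509, -0.0451, 0.05]
eef_rot: [0.692, -0.638, 0.232, -0.247]
ft_force: [0.8, -0.8, 3.3]
width: 0.0867
```

play_rows --pt "0 0 -0.1 0 0 0 8.7" --pt "0 0 0 0 0 0 8.7"

```text
time: 6.15
ee_pos: [0.6514, -0.045, 0.0496]
eef_rot: [0.692, -0.637, 0.232, -0.247]
ft_force: [1.2, -0.3, 4.0]
width: 0.087
```

play_rows --pt "-0.36 -0.025 0.06 0 0 0 8.7" --pt "-0.37 -0.025 0.05 0 0 0 8.7" --pt "-0.37 -0.025 0.035 0 0 0 8.7" --pt "-0.38 -0.025 0.02 0 0 0 8.7" --pt "-0.38 -0.025 0.0 0 0 0 8.7" --pt "0 0 0 0 0 0 8.7"

```text
time: 6.9
ee_pos: [0.6319, -0.0464, 0.0506]
eef_rot: [0.692, -0.638, 0.232, -0.247]
ft_force: [0.3, -0.5, 6.5]
width: 0.0868
```

play_rows --pt "-0.38 -0.025 -0.01 0 0 0 8.7" --pt "-0.38 -0.025 -0.025 0 0 0 8.7" --pt "-0.37 -0.025 -0.04 0 0 0 8.7" --pt "-0.37 -0.025 -0.055 0 0 0 8.7" --pt "-0.36 -0.025 -0.07 0 0 0 8.7" --pt "0 0 0 0 0 0 8.7"

```text
time: 7.65
ee_pos: [0.6133, -0.0478, 0.0493]
eef_rot: [0.693, -0.638, 0.231, -0.246]
ft_force: [-1.6, -0.5, 7.2]
width: 0.0868
```

```bash
python3 - <<'E'
from h import *
b=snap('side')
A=cv2.resize(b['img'][130:230,200:340,::-1],None,fx=5,fy=5,interpolation=cv2.INTER_CUBIC)
cv2.imwrite('pics/a2.png',A)
E
```

```text
(no output)
```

View pics/a2.png

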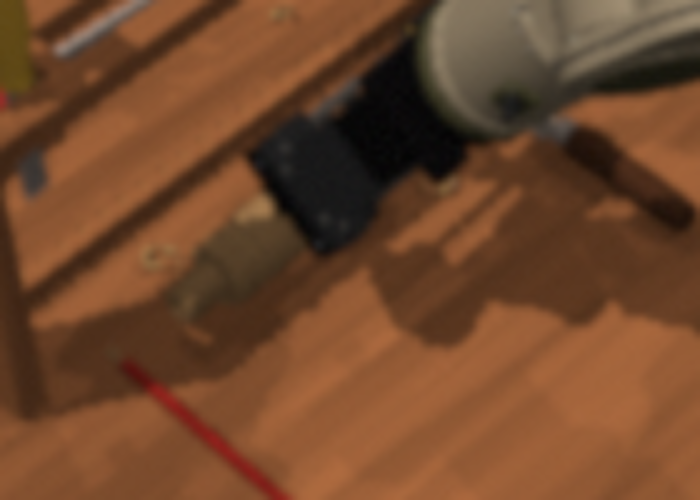

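play_rows --pt "0 0 0.5 0 0 0 8.7" --pt "0 0 0.5 0 0 0 8.7" --pt "0 0 0.5 0 0 0 8.7" --pt "1 0.07 0 0 0 0 8.7" --pt "1.1 0.07 0 0 0 0 8.7" --pt "0 0 0 0 0 0 8.7" --pt "0 0 -0.5 0 0 0 8.7" --pt "0 0 -0.5 0 0 0 8.7" --pt "0 0 -0.25 0 0 0 8.7" --pt "0 0 0 0 0 0 8.7" --pt "0 0 0 0 0 0 8.7"

```text
time: 9.07
ee_pos: [0.6343, -0.0461, 0.0514]
eef_rot: [0.693, -0.638, 0.231, -0.246]
ft_force: [-0.2, 0.2, -0.2]
width: 0.0869
```

play_rows --pt "0 0 -0.15 0 0 0 8.7" --pt "0 0 -0.1 0 0 0 8.7" --pt "0 0 0 0 0 0 8.7" --pt "0 0 0 0 0 0 8.7"

```text
time: 9.57
ee_pos: [0.6345, -0.0465, 0.0491]
eef_rot: [0.693, -0.638, 0.231, -0.246]
ft_force: [-0.6, -1.0, 0.7]
width: 0.0869
```

play_rows --pt "0 0 -0.15 0 0 0 8.7" --pt "0 0 0 0 0 0 8.7" --pt "0 0 0 0 0 0 8.7"

```text
time: 9.95
ee_pos: [0.6351, -0.0464, 0.0482]
eef_rot: [0.692, -0.638, 0.231, -0.246]
ft_force: [1.6, -0.9, 6.1]
width: 0.0872
```

play_rows --pt "-0.39 -0.026 0.088 0 0 0 8.7" --pt "-0.395 -0.026 0.07 0 0 0 8.7" --pt "-0.4 -0.026 0.05 0 0 0 8.7" --pt "-0.405 -0.026 0.033 0 0 0 8.7" --pt "-0.41 -0.026 0.015 0 0 0 8.7" --pt "-0.41 -0.026 -0.005 0 0 0 8.7" --pt "-0.405 -0.026 -0.02 0 0 0 8.7" --pt "-0.405 -0.026 -0.04 0 0 0 8.7" --pt "-0.4 -0.026 -0.06 0 0 0 8.7" --pt "-0.39 -0.026 -0.075 0 0 0 8.7" --pt "0 0 0 0 0 0 8.7"

```text
time: 11.32
ee_pos: [0.5943, -0.0494, 0.0497]
eef_rot: [0.693, -0.638, 0.23, -0.246]
ft_force: [-0.9, -0.3, 6.1]
width: 0.0866
```

play_rows --pt "0 0 0.5 0 0 0 8.7" --pt "0 0 1 0 0 0 8.7" --pt "0 0 1.5 0 0 0 8.7" --pt "-3 0 1 0 0 0 8.7" --pt "-3 0 1 0 0 0 8.7" --pt "-3 0 1 0 0 0 8.7" --pt "-3 0 1 0 0 0 8.7" --pt "-3 0 1 0 0 0 8.7" --pt "-3 0 1 0 0 0 8.7" --pt "-2 0 1 0 0 0 8.7" --pt "-1 0 1 0 0 0 8.7" --pt "0 0 0 0 0 0 8.7"

```text
time: 12.82
ee_pos: [0.4603, -0.0668, 0.09]
eef_rot: [0.705, -0.658, 0.193, -0.182]
ft_force: [-0.1, -0.2, 0.8]
width: 0.0871
```

```bash
python3 - <<'E'
from h import *
print(r.read_state()['ft_force'].round(1))
b=snap('side');t=snap('top')
A=cv2.resize(b['img'][140:220,210:330,::-1],None,fx=5,fy=5,interpolation=cv2.INTER_CUBIC)
B=cv2.resize(t['img'][140:190,250:370,::-1],None,fx=5,fy=5,interpolation=cv2.INTER_CUBIC)[:200]
B=cv2.resize(t['img'][145:185,250:370,::-1],None,fx=5,fy=5,interpolation=cv2.INTER_CUBIC)
cv2.imwrite('pics/a3.png',np.vstack([A[:400],B]))
E
```

```text
[-0.1 -0.2  0.8]
```

View pics/a3.png

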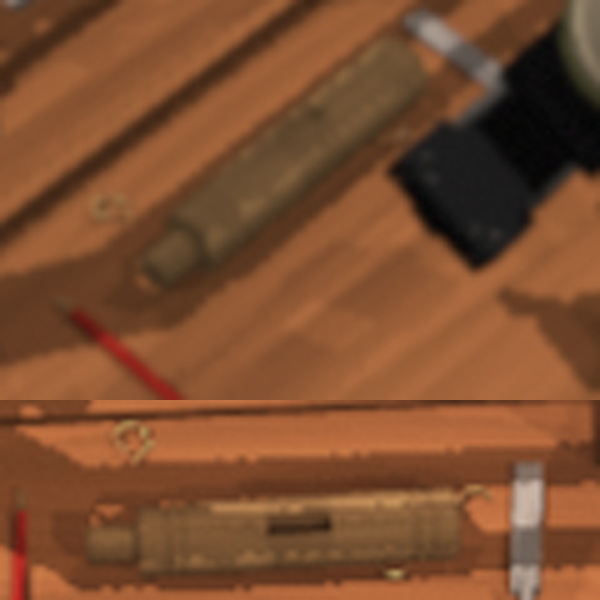

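```bash
cat > m.py <<'E'
from h import *
t=snap('top'); im=t['img'].astype(float).sum(2)
def col(u): return im[145:186,u]
# mortise blob
sub=im[162:176,300:322]; w=np.clip(sub.max()*0+ np.median(sub)-40-sub,0,None)
v,u=np.mgrid[162:176,300:322]; mu,mv=(w*u).sum()/w.sum(),(w*v).sum()/w.sum()
print('mortise px',mu,mv,'on top',onz(t,mu,mv,.045)); 
for uu in (282,290,310,330,336):
    print(uu,t['img'][160:182,uu].sum(1).tolist())
E
python3 m.py
```

```text
mortise px 309.48015548281506 167.89402618657937 on top [ 0.6014566  -0.04572789  0.045     ]
282 [235, 232, 244, 218, 208, 260, 250, 230, 257, 266, 259, 259, 268, 265, 252, 246, 237, 222, 224, 191, 190, 193]
290 [237, 230, 215, 210, 207, 253, 258, 251, 271, 285, 270, 276, 266, 258, 249, 252, 272, 281, 239, 177, 184, 202]
310 [218, 192, 182, 192, 261, 347, 335, 260, 208, 193, 129, 172, 230, 241, 232, 221, 240, 204, 168, 179, 185, 199]
330 [196, 177, 178, 305, 392, 377, 326, 309, 290, 272, 283, 277, 269, 249, 233, 246, 208, 177, 204, 303, 251, 292]
336 [211, 206, 221, 307, 368, 309, 276, 289, 271, 264, 268, 250, 246, 215, 217, 207, 177, 202, 214, 205, 280, 332]
```

```bash
cat > ang.py <<'E'
from h import *
from scipy.optimize import brentq
def ang(t,u,vf,vn,vm):
    # edges: rays tangent to circle R at unknown xc (height R) -> direction bisector passes axis
    o,df=ray(t,u,vf);_,dn=ray(t,u,vn);_,dm=ray(t,u,vm)
    e=lambda d:np.arctan2(d[0],-d[2])
    mid=(e(df)+e(dn))/2; xc=o[0]+np.tan(mid)*(o[2]-.0225)
    f=lambda a:e(np.array([xc+.0225*np.sin(a)-o[0],0,.0225+.0225*np.cos(a)-o[2]]))-e(dm)
    a=np.degrees(brentq(f,-1.2,1.2))
    dist=(o[2]-.0225)/np.cos(mid)
    return xc, a, 'apparent R mm',dist*np.sin((e(df)-e(dn))/2)*1e3
E
python3 - <<'E'
from ang import *
t=snap('top')
for e in((163.6,177.5),(163.4,177.7),(163.9,177.3)):
  for m in(169.4,169.8):print(e,m,ang(t,309.5,*e,m))
print(ang(t,282,164.6,178.7,170)[0],ang(t,336,162.6,175.8,170)[0], onz(t,282,171,.0225)[1],onz(t,336,169,.0225)[1])
E
```

```text
(163.6, 177.5) 169.4 (np.float64(0.5971377333409275), np.float64(-0.9284883038252401), 'apparent R mm', np.float64(21.684822530259705))
(163.6, 177.5) 169.8 (np.float64(0.5971377333409275), np.float64(-4.074883776114791), 'apparent R mm', np.float64(21.684822530259705))
(163.4, 177.7) 169.4 (np.float64(0.5971352369275607), np.float64(-0.9221488551358498), 'apparent R mm', np.float64(22.308629408968077))
(163.4, 177.7) 169.8 (np.float64(0.5971352369275607), np.float64(-4.06859084102616), 'apparent R mm', np.float64(22.308629408968077))
(163.9, 177.3) 169.4 (np.float64(0.5969823457120017), np.float64(-0.5336715266618761), 'apparent R mm', np.float64(20.905140504281697))
(163.9, 177.3) 169.8 (np.float64(0.5969823457120017), np.float64(-3.6830406974682326), 'apparent R mm', np.float64(20.905140504281697))
0.592454749505337 0.6025750427556064 0.0388768633570505 -0.13056953935063026
```

```bash
cat > prof.py <<'E'
from ang import *
def prof(c0,yaw,n=3):
    # c0: axis midpoint xy; yaw of axis; brightness on cylinder surface vs angle (deg, + = away)
    a=np.array([-np.sin(yaw),np.cos(yaw),0]);f=np.array([np.cos(yaw),np.sin(yaw),0])
    out={}
    for nm in('top','side'):
        cs=[snap(nm) for _ in range(n)];im=np.mean([c['img'].sum(2) for c in cs],0).astype(np.float32)
        al=np.arange(-36,37,4)
        def P(ss): 
            uv=np.array([[proj(cs[0],np.array([*c0,.0225])+a*s+.0225*(np.sin(np.radians(q))*f+np.array([0,0,np.cos(np.radians(q))]))) for s in ss] for q in al],np.float32)
            return cv2.remap(im,uv[...,0],uv[...,1],cv2.INTER_LINEAR).mean(1)
        out[nm]=np.c_[al,P(np.linspace(-.014,.014,15)),P(np.r_[np.linspace(-.045,-.03,8),np.linspace(.03,.045,8)])].round(0)
    return out
E
python3 - <<'E'
from prof import *
o=prof((.5970,-.0455),.055)
for k in o: print(k);print(o[k].astype(int).T.tolist())
E
```

```text
top
[[-36, -32, -28, -24, -20, -16, -12, -8, -4, 0, 4, 8, 12, 16, 20, 24, 28, 32, 36], [231, 235, 237, 233, 222, 192, 159, 138, 136, 165, 188, 197, 211, 241, 272, 302, 329, 340, 341], [255, 257, 263, 268, 271, 272, 268, 265, 264, 267, 278, 286, 288, 294, 317, 339, 364, 389, 390]]
side
[[-36, -32, -28, -24, -20, -16, -12, -8, -4, 0, 4, 8, 12, 16, 20, 24, 28, 32, 36], [223, 221, 219, 215, 212, 208, 205, 204, 205, 209, 215, 222, 227, 229, 229, 226, 223, 220, 219], [244, 243, 242, 240, 236, 233, 231, 233, 237, 242, 247, 251, 252, 249, 244, 238, 232, 228, 225]]
```

```bash
python3 - <<'E'
from h import *
yaw=.055;a=np.array([-np.sin(yaw),np.cos(yaw),0]);f=np.array([np.cos(yaw),np.sin(yaw),0])
ims=[]
for nm,(x0,y0) in(('side',(222,145)),('top',(264,150))):
    c=snap(nm);A=cv2.resize(c['img'][y0:y0+40,x0:x0+95,::-1],None,fx=7,fy=7,interpolation=cv2.INTER_CUBIC)
    A=cv2.convertScaleAbs(A,alpha=1.6)
    def P(s,q):
        q=np.radians(q);p=proj(c,np.array([.597,-.0455,.0225])+a*s+.0225*(np.sin(q)*f+np.array([0,0,np.cos(q)])));return tuple(int(v) for v in ((p-[x0,y0]+.5)*7))
    for s in(-.1,.1):
        for q in range(-90,91,30): cv2.circle(A,P(s,q),2,(0,255,0),-1)
    for s in(-.02,.02):
        for q in(-14,14): cv2.circle(A,P(s,q),2,(255,255,0),-1)
    ims.append(A)
cv2.imwrite('pics/a4.png',np.vstack(ims))
E
```

```text
(no output)
```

View pics/a4.png

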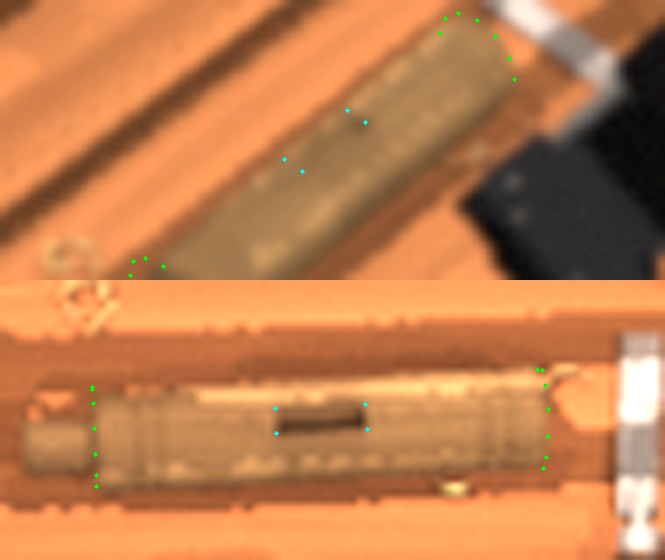

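```bash
python3 - <<'E'
from h import *
from scipy.spatial.transform import Rotation as R
s=r.read_state();p=s['ee_pos'];M=R.from_quat(s['eef_rot'])
w=-.127;x=np.array([np.sin(w),-np.cos(w),0]);z=np.array([0,0,-1.]);T=R.from_matrix(np.c_[x,np.cross(z,x),z])
print(p,s['joint_positions'].round(2),M.as_matrix().round(2).tolist())
print('rot',(T*M.inv()).as_rotvec(),'d',np.array([.435,.259,.13])-p)
E
```

```text
[ 0.46082563 -0.06626668  0.08993674] [ 1.32 -0.33 -1.08  2.42 -0.91  0.5  -0.6 ] [[0.06, -0.86, 0.51], [-1.0, -0.07, 0.0], [0.03, -0.51, -0.86]]
rot [ 0.04715538  0.53622256 -0.18998727] d [-0.02582563  0.32526668  0.04006326]
```

play_rows --pt "0 0 1 0.012 0.134 -0.0475 8.7" --pt "0 0 1 0.012 0.134 -0.0475 8.7" --pt "0 0 1 0.012 0.134 -0.0475 8.7" --pt "0 0 1 0.012 0.134 -0.0475 8.7" --pt "0 0 1 0 0 0 8.7" --pt "0 0 1 0 0 0 8.7" --pt "-0.2 3 0 0 0 0 8.7" --pt "-0.2 3 0 0 0 0 8.7" --pt "-0.2 3 0 0 0 0 8.7" --pt "-0.2 3 0 0 0 0 8.7" --pt "-0.2 3 0 0 0 0 8.7" --pt "-0.2 3 0 0 0 0 8.7" --pt "-0.2 3 0 0 0 0 8.7" --pt "-0.2 3 0 0 0 0 8.7" --pt "-0.2 3 0 0 0 0 8.7" --pt "-0.2 3 0 0 0 0 8.7" --pt "-0.2 2.4 0 0 0 0 8.7" --pt "0 0 0 0 0 0 8.7"

```text
time: 15.68
ee_pos: [0.3805, 0.2507, 0.1845]
eef_rot: [-0.662, 0.749, -0.014, 0.023]
ft_force: [0.3, -0.4, -0.0]
width: 0.0873
```

```bash
cat > d.py <<'E'
from h import *
import sys
from scipy.spatial.transform import Rotation as R
x,y,zz,w=map(float,sys.argv[1:5])
s=r.read_state();p=s['ee_pos'];M=R.from_quat(s['eef_rot'])
X=np.array([np.sin(w),-np.cos(w),0]);z=np.array([0,0,-1.]);T=R.from_matrix(np.c_[X,np.cross(z,X),z])
print(p.round(4),s['joint_positions'].round(2),s['ft_force'].round(1),s['width'])
print('rot',(T*M.inv()).as_rotvec().round(3),'d cm',(100*(np.array([x,y,zz])-p)).round(2))
E
python3 d.py .435 .259 .006 -.127
```

```text
[0.3805 0.2507 0.1845] [ 1.13 -0.5  -1.47  1.93 -0.52  1.25 -1.87] [ 0.3 -0.4 -0. ] 0.08731313903240877
rot [-0.009  0.053 -0.005] d cm [  5.45   0.83 -17.85]
```

play_rows --pt "2 0.3 0 -0.009 0.053 -0.005 8.7" --pt "2 0.3 0 0 0 0 8.7" --pt "1.4 0.2 0 0 0 0 8.7" --pt "0 0 -2 0 0 0 8.7" --pt "0 0 -2 0 0 0 8.7" --pt "0 0 -2 0 0 0 8.7" --pt "0 0 -2 0 0 0 8.7" --pt "0 0 0 0 0 0 8.7" --pt "0 0 0 0 0 0 8.7"

```text
time: 16.8
ee_pos: [0.3763, 0.2212, 0.14]
eef_rot: [-0.659, 0.752, -0.006, 0.032]
ft_force: [0.5, -1.1, 0.8]
width: 0.0867
```

```bash
python3 d.py .435 .259 .006 -.127
```

```text
[0.3763 0.2212 0.14  ] [ 1.16 -0.5  -1.47  2.04 -0.56  1.15 -1.78] [ 0.5 -1.1  0.8] 0.08672480043931019
rot [-0.033  0.055  0.005] d cm [  5.87   3.78 -13.4 ]
```

play_rows --pt "0.5 -3 2 0 0 0 8.7" --pt "0.5 -3 2 0 0 0 8.7" --pt "0.5 -3 2 0 0 0 8.7" --pt "0.5 -3 2 0 0 0 8.7" --pt "0.5 -3 2 0 0 0 8.7" --pt "0.5 -3 2 0 0 0 8.7" --pt "0.5 -3 2 0 0 0 8.7" --pt "0.5 -3 2 0 0 0 8.7" --pt "0.5 -3 2 0 0 0 8.7" --pt "0.5 -3 2 0 0 0 8.7" --pt "0.5 -3 0 0 0 0 8.7" --pt "0.5 -3 0 0 0 0 8.7" --pt "0 0 0 0 0 0 8.7"

```text
time: 18.42
ee_pos: [0.4357, -0.1418, 0.3397]
eef_rot: [-0.657, 0.753, -0.005, 0.032]
ft_force: [0.3, 0.9, 0.9]
width: 0.0869
```

```bash
python3 d.py .435 .259 .006 -.127
```

```text
[ 0.4357 -0.1418  0.3397] [ 1.28 -0.11 -0.93  1.67 -0.14  1.5  -1.35] [0.3 0.9 0.9] 0.08694239078477166
rot [-0.034  0.055  0.009] d cm [ -0.07  40.08 -33.37]
```

play_rows --pt "3 0 2 0 0 0 8.7" --pt "3 0 2 0 0 0 8.7" --pt "3 0 2 0 0 0 8.7" --pt "3 0 2 0 0 0 8.7" --pt "3 0 0 0 0 0 8.7" --pt "3 0 0 0 0 0 8.7" --pt "3 0 0 0 0 0 8.7" --pt "3 0 0 0 0 0 8.7" --pt "0 0 0 0 0 0 8.7"

```text
time: 19.55
ee_pos: [0.677, -0.1379, 0.4182]
eef_rot: [-0.659, 0.751, -0.004, 0.031]
ft_force: [-0.2, 0.0, 0.1]
width: 0.0869
```

```bash
python3 d.py .435 .259 .006 -.127
```

```text
[ 0.677  -0.1379  0.4182] [ 0.64  0.59 -0.97  0.86  0.47  1.83 -1.79] [-0.2  0.   0.1] 0.08686064178308422
rot [-0.035  0.053  0.003] d cm [-24.2   39.69 -41.22]
```

play_rows --pt "0.3 4 0 0 0 0 8.7" --pt "0.2 4 0 0 0 0 8.7" --pt "0 4 0 0 0 0 8.7" --pt "-0.2 4 0 0 0 0 8.7" --pt "-0.5 4 0 0 0 0 8.7" --pt "-0.8 4 0 0 0 0 8.7" --pt "-1.1 4 0 0 0 0 8.7" --pt "-1.5 4 0 0 0 0 8.7" --pt "-2 4 0 0 0 0 8.7" --pt "-2.4 4 0 0 0 0 8.7" --pt "-2.6 3.5 0 0 0 0 8.7" --pt "-3 3.5 0 0 0 0 8.7" --pt "0 0 0 0 0 0 8.7"

```text
time: 21.18
ee_pos: [0.5358, 0.3342, 0.4211]
eef_rot: [-0.661, 0.75, -0.006, 0.032]
ft_force: [-0.4, 0.1, 0.8]
width: 0.0868
```

```bash
python3 d.py .435 .259 .006 -.127
```

```text
[0.5358 0.3342 0.4211] [ 0.04  0.45 -1.06  1.08  0.42  1.75 -2.56] [-0.4  0.1  0.8] 0.08679390984610494
rot [-0.034  0.056 -0.002] d cm [-10.08  -7.52 -41.51]
```

play_rows --pt "0 0 0 -0.034 0.056 0.15 8.7" --pt "0 0 0 0 0 0.185 8.7" --pt "0 0 0 0 0 0.185 8.7" --pt "0 0 0 0 0 0.185 8.7" --pt "0 0 0 0 0 0.185 8.7" --pt "0 0 0 0 0 0.185 8.7" --pt "0 0 0 0 0 0.185 8.7" --pt "0 0 0 0 0 0.185 8.7" --pt "0 0 0 0 0 0.185 8.7" --pt "0 0 0 0 0 0.185 8.7" --pt "0 0 0 0 0 0.185 8.7" --pt "0 0 0 0 0 0.185 8.7" --pt "0 0 0 0 0 0.185 8.7" --pt "0 0 0 0 0 0.185 8.7" --pt "0 0 0 0 0 0.185 8.7" --pt "0 0 0 0 0 0.185 8.7" --pt "0 0 0 0 0 0.185 8.7" --pt "0 0 0 0 0 0 8.7"

```text
time: 23.42
ee_pos: [0.54, 0.3299, 0.42]
eef_rot: [0.763, 0.646, 0.001, 0.003]
ft_force: [-0.2, 0.3, 0.4]
width: 0.0872
```

```bash
python3 d.py .435 .259 .006 3.0146
```

```text
[0.54   0.3299 0.42  ] [ 0.1   0.66 -1.43  1.    0.72  1.93  0.41] [-0.2  0.3  0.4] 0.08722046832207973
rot [0.003 0.005 0.039] d cm [-10.5   -7.09 -41.4 ]
```

play_rows --pt "-0.6 -0.5 -2 0 0 0.039 8.7" --pt "-0.6 -0.5 -2 0 0 0 8.7" --pt "-0.6 -0.5 -2 0 0 0 8.7" --pt "-0.6 -0.5 -2 0 0 0 8.7" --pt "-0.6 -0.5 -2 0 0 0 8.7" --pt "-0.6 -0.5 -2 0 0 0 8.7" --pt "-0.6 -0.5 -2 0 0 0 8.7" --pt "-0.6 -0.5 -2 0 0 0 8.7" --pt "-0.6 -0.5 -2 0 0 0 8.7" --pt "-0.6 -0.5 -2 0 0 0 8.7" --pt "0 0 0 0 0 0 8.7"

```text
time: 24.8
ee_pos: [0.4795, 0.2795, 0.2187]
eef_rot: [0.751, 0.66, -0.0, 0.003]
ft_force: [1.2, 0.1, 0.8]
width: 0.087
```

```bash
python3 d.py .435 .259 .006 3.0146
```

```text
[0.4795 0.2795 0.2187] [ 0.45  0.58 -1.44  1.61  0.58  1.47  0.41] [1.2 0.1 0.8] 0.08699956078980972
rot [0.005 0.003 0.002] d cm [ -4.45  -2.05 -21.27]
```

Tracking well now; continue down.

play_rows --pt "-1.1 -0.5 -2 0 0 0 8.7" --pt "-1.1 -0.5 -2 0 0 0 8.7" --pt "-1.1 -0.5 -2 0 0 0 8.7" --pt "-1.1 -0.5 -2 0 0 0 8.7" --pt "0 0 -2 0 0 0 8.7" --pt "0 0 -2 0 0 0 8.7" --pt "0 0 -1.5 0 0 0 8.7" --pt "0 0 0 0 0 0 8.7"

```text
time: 25.8
ee_pos: [0.4354, 0.2609, 0.0835]
eef_rot: [0.75, 0.662, -0.0, 0.002]
ft_force: [0.7, -1.0, 0.3]
width: 0.0869
```

```bash
python3 d.py .435 .259 .006 3.0146
python3 - <<'E'
from h import *
ims=[]
for nm,(x0,y0) in(('side',(180,210)),('top',(180,160))):
    c=snap(nm);ims.append(cv2.resize(c['img'][y0:y0+75,x0:x0+100,::-1],None,fx=4,fy=4,interpolation=cv2.INTER_CUBIC))
cv2.imwrite('pics/a5.png',np.hstack(ims))
E
```

```text
[0.4354 0.2609 0.0835] [ 0.46  0.6  -1.35  1.88  0.64  1.2   0.33] [ 0.7 -1.   0.3] 0.08685885311213919
rot [ 0.003  0.002 -0.003] d cm [-0.04 -0.19 -7.75]
```

View pics/a5.png

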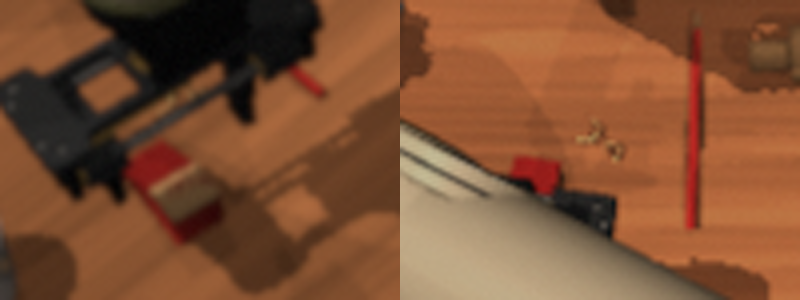

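play_rows --pt "0 -0.1 -2 0 0 0 8.7" --pt "0 -0.1 -2 0 0 0 8.7" --pt "0 0 -2 0 0 0 8.7" --pt "0 0 -1 0 0 0 8.7" --pt "0 0 -0.5 0 0 0 8.7" --pt "0 0 0 0 0 0 8.7" --pt "0 0 0 0 0 0 8.7"

```text
time: 26.78
ee_pos: [0.436, 0.2592, 0.0099]
eef_rot: [0.75, 0.662, 0.001, 0.002]
ft_force: [-0.2, -0.3, 0.3]
width: 0.0872
```

play_rows --pt "0 0 0 0 0 0 5" --pt "0 0 0 0 0 0 4" --pt "0 0 0 0 0 0 3" --pt "0 0 0 0 0 0 3" --pt "0 0 0 0 0 0 3" --pt "0 0 0 0 0 0 3" --grip_force 10

```text
time: 27.52
ee_pos: [0.4357, 0.259, 0.0095]
eef_rot: [0.75, 0.662, 0.001, 0.002]
ft_force: [0.7, 0.0, 0.0]
width: 0.0358
```

```bash
python3 d.py .435 .259 .006 3.0146
```

```text
[0.4357 0.259  0.0095] [ 0.38  0.68 -1.24  1.94  0.75  1.08  0.27] [0.7 0.  0. ] 0.035778815324881696
rot [ 0.003  0.004 -0.003] d cm [-0.07  0.   -0.35]
```

play_rows --pt "0 0 1 0 0 0 3" --pt "0 0 1.5 0 0 0 3" --pt "0 0 1.5 0 0 0 3" --pt "0.4 -3 0 0 0 0.03 3" --pt "0.4 -3 0 0 0 0.03 3" --pt "0.4 -3 0 0 0 0.03 3" --pt "0.4 -3 0 0 0 0.03 3" --pt "0.4 -3 0 0 0 0.03 3" --pt "0.4 -3 0 0 0 0.027 3" --pt "0.4 -3 0 0 0 0 3" --pt "0.4 -3 0 0 0 0 3" --pt "0.4 -3 0 0 0 0 3" --pt "0.4 -3 0 0 0 0 3" --pt "0.3 -1 0 0 0 0 3" --pt "0 0 0 0 0 0 3"

```text
time: 29.4
ee_pos: [0.479, -0.051, 0.0499]
eef_rot: [0.689, 0.725, 0.001, 0.002]
ft_force: [-0.1, 1.4, -0.1]
width: 0.0362
```

```bash
python3 d.py .4816 -.0513 .0095 3.1916
```

```text
[ 0.479  -0.051   0.0499] [ 1.16  0.65 -1.4   1.97  0.71  1.15  1.09] [-0.1  1.4 -0.1] 0.03622021336391279
rot [ 0.002  0.005 -0.002] d cm [ 0.26 -0.03 -4.04]
```

play_rows --pt "0 0 -1.5 0 0 0 3" --pt "0 0 -1.5 0 0 0 3" --pt "0 0 -0.7 0 0 0 3" --pt "0 0 -0.3 0 0 0 3" --pt "0 0 0 0 0 0 3" --pt "0 0 0 0 0 0 3"

```text
time: 30.15
ee_pos: [0.4789, -0.051, 0.0096]
eef_rot: [0.688, 0.726, 0.001, 0.002]
ft_force: [0.6, -0.2, -1.0]
width: 0.0361
```

```bash
python3 d.py .4816 -.0513 .0095 3.1916
python3 - <<'E'
from h import *
ims=[]
for nm,(x0,y0) in(('side',(220,140)),('top',(264,145))):
    c=snap(nm);ims.append(cv2.resize(c['img'][y0:y0+65,x0:x0+95,::-1],None,fx=8,fy=8,interpolation=cv2.INTER_CUBIC)[:520 if nm=='side' else 520])
    np.save('%s.npy'%nm,c['img'])
A=cv2.resize(ims[0],None,fx=.55,fy=.55);B=cv2.resize(ims[1],None,fx=.55,fy=.55)
cv2.imwrite('pics/a6.png',cv2.convertScaleAbs(np.vstack([A,B]),alpha=1.5))
E
```

```text
[ 0.4789 -0.051   0.0096] [ 1.1   0.69 -1.32  2.    0.78  1.08  1.05] [ 0.6 -0.2 -1. ] 0.036117999797946006
rot [ 0.002  0.005 -0.003] d cm [ 0.27 -0.03 -0.01]
```

View pics/a6.png

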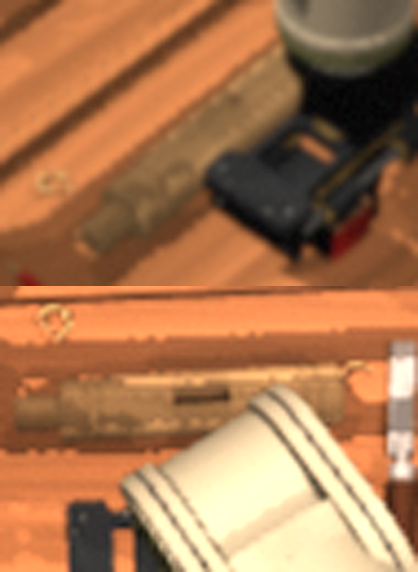

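```bash
cat > trk.py <<'E'
from h import *
import sys
def shot():
    return {n:np.mean([snap(n)['img'].astype(np.float32).sum(2) for _ in range(4)],0) for n in('top','side')}
W={'top':(156,184,268,296),'side':(172,204,232,262)}
S=shot()
if sys.argv[1]=='ref': np.savez('ref.npz',**S)
R=np.load('ref.npz')
for n,(a,b,c,d) in W.items():
    h=cv2.createHanningWindow((d-c,b-a),cv2.CV_32F)
    print(n,cv2.phaseCorrelate(R[n][a:b,c:d].copy(),S[n][a:b,c:d].copy(),h))
    w=np.eye(2,3,dtype=np.float32)
    try:
        cc,w=cv2.findTransformECC(R[n][a:b,c:d].copy(),S[n][a:b,c:d].copy(),w,cv2.MOTION_TRANSLATION,(3,50,1e-5),None,1);print(' ecc',cc,w[:,2])
    except cv2.error as e: print('ecc fail')
c=snap('top'); print('px per mm +x',proj(c,np.array([.597,.02,.03]))-proj(c,np.array([.596,.02,.03])))
c=snap('side'); print('side',proj(c,np.array([.597,.02,.03]))-proj(c,np.array([.596,.02,.03])))
s=r.read_state();print(s['time'],s['ee_pos'],s['ft_force'].round(1))
E
python3 trk.py ref
```

```text
top ((-1.7763568394002505e-15, -7.404388213672064e-11), 1.0000000001402718)
 ecc 0.999999976987043 [ 4.2344834e-09 -1.5500520e-08]
side ((0.0, 0.0), 1.0)
 ecc 1.0000000287580375 [4.8737654e-09 1.7152614e-08]
px per mm +x [ 0.00412344 -0.31747247]
side [-0.22220543 -0.17263555]
30.75 [ 0.47870753 -0.05109696  0.00945363] [-0.2  0.  -0.1]
```

play_rows --pt "0.6 0.03 0 0 0 0 3" --pt "0.6 0.03 0 0 0 0 3" --pt "0.6 0.03 0 0 0 0 3" --pt "0.6 0.03 0 0 0 0 3" --pt "0.6 0.03 0 0 0 0 3" --pt "0.4 0.02 0 0 0 0 3" --pt "0.2 0.01 0 0 0 0 3" --pt "0.2 0.01 0 0 0 0 3" --pt "0 0 0 0 0 0 3" --pt "0 0 0 0 0 0 3"

```text
time: 32.0
ee_pos: [0.5166, -0.0492, 0.0095]
eef_rot: [0.688, 0.725, 0.001, 0.002]
ft_force: [0.1, -0.1, -0.5]
width: 0.0357
```

```bash
python3 trk.py x
```

```text
top ((-0.5045649537926451, -0.33734373936811934), 0.5880066357718574)
 ecc 0.6604428499203503 [-2.0976753 -0.3608789]
side ((-0.06091344149175093, -0.15040021104331203), 0.9053829004367192)
 ecc 0.837373125024232 [-4.456117   2.8333673]
px per mm +x [ 0.00412344 -0.31747247]
side [-0.22220543 -0.17263555]
32.5 [ 0.51670635 -0.04917779  0.00947439] [-0.1 -0.5 -0.7]
```

```bash
python3 trk.py ref | tail -1
```

```text
33.0 [ 0.51667783 -0.04914603  0.00945676] [ 0.7  0.8 -0.3]
```

play_rows --pt "0.1 0.005 0 0 0 0 3" --pt "0.1 0.005 0 0 0 0 3" --pt "0 0 0 0 0 0 3"

```text
time: 33.38
ee_pos: [0.5188, -0.0491, 0.0095]
eef_rot: [0.688, 0.725, 0.001, 0.002]
ft_force: [0.9, -0.7, -0.8]
width: 0.0361
```

```bash
python3 trk.py x
```

```text
top ((0.13177756786757477, -0.11887844585102414), 0.9759874757130941)
 ecc 0.9344920626261114 [ 0.0945624 -0.2756827]
side ((-0.17261496220253214, -0.14699584232015184), 0.9561515465378762)
 ecc 0.9881485900595872 [-0.16917002 -0.01590977]
px per mm +x [ 0.00412344 -0.31747247]
side [-0.22220543 -0.17263555]
33.875 [ 0.51870469 -0.04907816  0.00946327] [ 0.1  0.3 -0.6]
```

play_rows --pt "0.1 0.005 0 0 0 0 3" --pt "0 0 0 0 0 0 3"

```text
time: 34.12
ee_pos: [0.5198, -0.049, 0.0095]
eef_rot: [0.688, 0.725, 0.001, 0.002]
ft_force: [1.0, 0.6, -0.4]
width: 0.0363
```

```bash
python3 trk.py x
```

```text
top ((0.18837817343969654, -0.49259527614272436), 0.9202604876624213)
 ecc 0.7719965642631845 [ 0.2962647 -0.4452265]
side ((-0.36760636170872907, 0.08738942845203823), 0.9911143148938815)
 ecc 0.9756476829037759 [-0.25639528 -0.02691096]
px per mm +x [ 0.00412344 -0.31747247]
side [-0.22220543 -0.17263555]
34.625 [ 0.51970109 -0.04906502  0.00947533] [-0.2  1.6 -1.2]
```

play_rows --pt "0 0 0 0 0 0 4.2" --pt "0 0 0 0 0 0 5" --pt "0 0 0 0 0 0 6" --pt "0 0 0 0 0 0 6" --pt "0 0 1 0 0 0 6" --pt "0 0 2 0 0 0 6" --pt "0 0 2.5 0 0 0 6" --pt "0 0 2.5 0 0 0 6" --pt "0 3 2 0 0 0 6" --pt "-1 3 2 0 0 0 6" --pt "-1 3 2 0 0 0 6" --pt "-1 3 0 0 0 0 6" --pt "-1 3 0 0 0 0 6" --pt "-1 3 0 0 0 0 6" --pt "0 3 0 0 0 0 6" --pt "0 0 0 0 0 0 6"

```text
time: 36.62
ee_pos: [0.4691, 0.1636, 0.1508]
eef_rot: [0.687, 0.727, 0.001, 0.003]
ft_force: [0.3, 0.2, -0.2]
width: 0.06
```

```bash
python3 d.py .4816 -.0513 .0095 3.1916
python3 - <<'E'
from h import *
ims=[]
for nm,(x0,y0) in(('side',(222,140)),('top',(264,148))):
    c=snap(nm);ims.append(cv2.resize(c['img'][y0:y0+50,x0:x0+95,::-1],None,fx=6,fy=6,interpolation=cv2.INTER_CUBIC))
cv2.imwrite('pics/a7.png',cv2.convertScaleAbs(np.vstack(ims)[:600],alpha=1.5))
E
```

```text
[0.4691 0.1636 0.1508] [ 0.76  0.44 -1.4   1.84  0.46  1.25  0.85] [ 0.3  0.2 -0.2] 0.059963194730633024
rot [ 0.001  0.006 -0.007] d cm [  1.25 -21.49 -14.13]
```

View pics/a7.png

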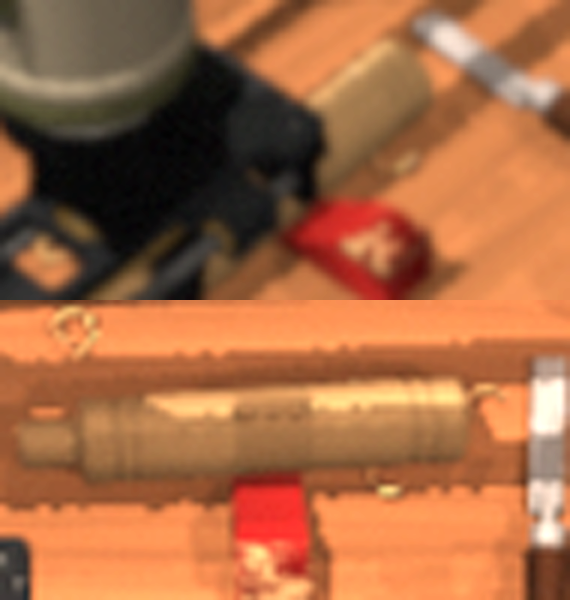

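```bash
python3 - <<'E'
from h import *
im=np.mean([snap('top')['img'].astype(float).sum(2) for _ in range(3)],0)
for u in (282,290,296,304,307,310,313,320,330,336): print(u,im[160:182,u].astype(int).tolist())
E
```

```text
282 [224, 203, 199, 199, 194, 206, 233, 259, 271, 266, 245, 238, 241, 233, 232, 215, 191, 174, 180, 189, 190, 189]
290 [216, 197, 196, 241, 333, 355, 295, 271, 278, 279, 258, 252, 245, 239, 229, 212, 188, 164, 179, 190, 187, 189]
296 [205, 188, 188, 283, 364, 403, 417, 334, 277, 282, 266, 258, 253, 246, 231, 209, 185, 173, 183, 182, 182, 187]
304 [175, 173, 202, 291, 319, 287, 260, 210, 231, 244, 233, 226, 221, 211, 199, 181, 151, 127, 120, 183, 215, 215]
307 [175, 174, 223, 302, 313, 284, 264, 252, 255, 242, 233, 228, 223, 211, 199, 177, 142, 130, 125, 189, 222, 219]
310 [178, 173, 243, 320, 304, 273, 250, 237, 249, 241, 229, 227, 216, 209, 192, 175, 145, 136, 134, 201, 229, 225]
313 [174, 167, 253, 334, 299, 271, 252, 221, 240, 243, 233, 225, 217, 208, 193, 167, 143, 141, 143, 202, 231, 230]
320 [175, 198, 309, 396, 423, 432, 346, 301, 299, 270, 251, 244, 231, 219, 201, 170, 192, 206, 197, 178, 226, 303]
330 [158, 274, 374, 416, 435, 349, 296, 299, 276, 255, 246, 238, 222, 212, 187, 176, 196, 204, 212, 290, 237, 281]
336 [207, 290, 374, 409, 424, 340, 277, 266, 254, 234, 224, 211, 196, 183, 153, 181, 206, 205, 202, 290, 317, 319]
```

play_rows --pt "-0.5 -3 0 0 0 0 6" --pt "-0.5 -3 0 0 0 0 6" --pt "-0.5 -3 0 0 0 0 6" --pt "-0.5 -3 0 0 0 0 6" --pt "-0.5 -3 0 0 0 0 6" --pt "-0.5 -3 0 0 0 0 6" --pt "0 -3 0 0 0 0 6" --pt "0 0 0 0 0 0 6"

```text
time: 37.88
ee_pos: [0.4393, -0.052, 0.1494]
eef_rot: [0.69, 0.724, 0.0, 0.002]
ft_force: [0.1, 1.1, -0.2]
width: 0.0599
```

```bash
python3 - <<'E'
from h import *
s=r.read_state();print(s['ee_pos'],s['joint_positions'].round(2))
im=np.mean([snap('top')['img'].astype(float).sum(2) for _ in range(3)],0)
for u in (282,290,300,304,307,310,313,316,320,330,336): print(u,im[160:182,u].astype(int).tolist())
c=snap('side');t=snap('top')
A=cv2.resize(c['img'][140:190,232:322,::-1],None,fx=6,fy=6,interpolation=cv2.INTER_CUBIC)
B=cv2.resize(t['img'][148:198,264:354,::-1],None,fx=6,fy=6,interpolation=cv2.INTER_CUBIC)
cv2.imwrite('pics/a8.png',cv2.convertScaleAbs(np.vstack([A,B]),alpha=1.5))
E
```

```text
[ 0.43933997 -0.0520264   0.14939583] [ 1.4   0.16 -1.43  1.97  0.17  1.15  1.52]
282 [223, 201, 197, 194, 196, 205, 234, 257, 269, 266, 244, 235, 230, 193, 175, 165, 147, 134, 144, 155, 155, 150]
290 [214, 198, 196, 241, 335, 359, 296, 274, 282, 278, 259, 252, 248, 239, 201, 166, 151, 144, 174, 194, 192, 191]
300 [197, 173, 181, 294, 383, 409, 422, 334, 273, 267, 258, 261, 255, 247, 230, 209, 183, 172, 162, 149, 150, 151]
304 [182, 174, 205, 294, 321, 287, 263, 210, 233, 247, 239, 230, 223, 215, 202, 182, 156, 131, 122, 187, 217, 216]
307 [181, 175, 229, 306, 316, 285, 267, 254, 259, 246, 232, 233, 223, 213, 199, 179, 149, 133, 129, 192, 222, 225]
310 [181, 176, 248, 322, 310, 278, 254, 239, 255, 249, 234, 230, 223, 210, 197, 174, 147, 139, 137, 203, 231, 231]
313 [180, 173, 255, 335, 303, 273, 256, 222, 242, 246, 234, 232, 220, 207, 194, 171, 150, 146, 144, 207, 232, 231]
316 [183, 180, 292, 380, 392, 391, 315, 279, 285, 258, 243, 241, 230, 216, 196, 173, 187, 204, 197, 179, 231, 276]
320 [182, 201, 313, 400, 428, 434, 348, 302, 302, 269, 253, 248, 235, 222, 201, 172, 194, 211, 198, 182, 231, 305]
330 [166, 279, 378, 421, 437, 349, 301, 301, 280, 256, 248, 245, 227, 214, 194, 179, 199, 210, 212, 291, 241, 280]
336 [209, 293, 378, 413, 427, 345, 280, 270, 255, 241, 228, 213, 199, 188, 156, 183, 208, 207, 203, 292, 319, 318]
```

View pics/a8.png

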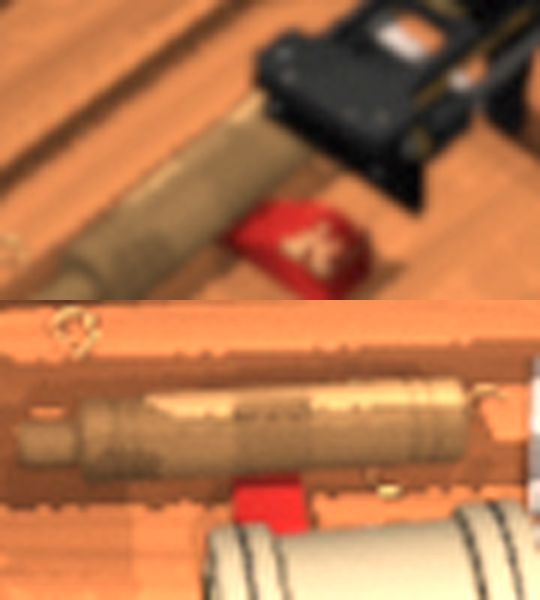

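```bash
python3 - <<'E'
import numpy as np,cv2
I=cv2.imread('pics/top0.png').astype(int).sum(2)
print('initial');
for rr in range(151,167): print(rr,I[rr,292:326].tolist())
R=np.load('ref.npz')['top'].astype(int)
print('ref')
for u in(282,290,296,300,304,307,310): print(u,R[160:182,u].tolist())
from h import snap
print('now')
N=snap('top')['img'].astype(int).sum(2)
for rr in range(161,178): print(rr,N[rr,292:326].tolist())
E
```

```text
initial
151 [285, 286, 283, 291, 288, 290, 286, 286, 287, 286, 286, 278, 281, 277, 268, 263, 261, 254, 254, 245, 240, 242, 245, 243, 243, 242, 242, 243, 234, 235, 242, 235, 226, 225]
152 [255, 259, 259, 253, 249, 247, 252, 246, 242, 240, 236, 232, 229, 229, 225, 219, 214, 219, 219, 219, 212, 212, 218, 222, 224, 226, 226, 230, 226, 232, 228, 234, 234, 231]
153 [227, 231, 230, 226, 223, 226, 226, 229, 220, 216, 213, 211, 214, 216, 216, 220, 219, 224, 221, 224, 229, 228, 233, 243, 248, 251, 251, 254, 250, 256, 253, 254, 258, 262]
154 [235, 234, 239, 237, 240, 240, 240, 247, 241, 229, 224, 231, 229, 235, 240, 239, 237, 237, 244, 242, 242, 241, 246, 259, 262, 259, 260, 261, 265, 264, 263, 267, 270, 268]
155 [251, 255, 253, 257, 256, 264, 265, 266, 259, 255, 238, 242, 243, 243, 247, 241, 248, 247, 250, 251, 260, 254, 257, 264, 274, 275, 275, 279, 275, 269, 265, 273, 276, 279]
156 [268, 272, 269, 274, 271, 270, 275, 278, 278, 267, 259, 259, 254, 259, 260, 255, 258, 259, 259, 258, 262, 261, 261, 277, 283, 287, 287, 287, 286, 283, 283, 340, 341, 296]
157 [282, 285, 278, 285, 286, 289, 294, 34
[... 4795 characters left out ...]

174 [234, 232, 233, 233, 234, 230, 232, 237, 236, 229, 222, 206, 199, 201, 200, 199, 196, 198, 196, 202, 191, 195, 196, 190, 200, 205, 205, 202, 204, 199, 198, 199, 193, 194]
175 [208, 211, 211, 209, 209, 208, 210, 210, 207, 206, 199, 182, 184, 181, 181, 182, 178, 179, 176, 174, 171, 169, 172, 164, 175, 173, 166, 175, 174, 169, 174, 171, 166, 176]
176 [190, 191, 184, 185, 189, 186, 186, 184, 187, 178, 176, 162, 157, 150, 146, 146, 152, 142, 150, 140, 146, 154, 167, 173, 187, 193, 192, 188, 194, 193, 195, 191, 176, 220]
177 [175, 169, 163, 169, 174, 180, 174, 169, 169, 172, 155, 142, 133, 134, 130, 134, 128, 139, 133, 135, 136, 143, 177, 198, 204, 208, 209, 209, 205, 210, 211, 209, 186, 235]
```

play_rows --pt "2.5 0.1 0 0 0 0 6" --pt "2.5 0.1 -1 0 0 0 6" --pt "2 0.1 -2 0 0 0 6" --pt "1 0 -2.5 0 0 0 6" --pt "0 0 -2.5 0 0 0 6" --pt "0 0 -2.5 0 0 0 6" --pt "0 0 0 0 0 0 6"

```text
time: 39.05
ee_pos: [0.5186, -0.0452, 0.0432]
eef_rot: [0.688, 0.726, 0.0, 0.001]
ft_force: [-0.1, -0.9, 0.3]
width: 0.06
```

```bash
python3 d.py .5198 -.0490 .0095 3.1916
```

```text
[ 0.5186 -0.0452  0.0432] [ 0.92  0.54 -1.1   1.88  0.55  1.06  1.21] [-0.1 -0.9  0.3] 0.05999911663592175
rot [ 0.001  0.001 -0.004] d cm [ 0.12 -0.38 -3.37]
```

play_rows --pt "0.1 -0.38 0 0 0 0 6" --pt "0 0 -1.2 0 0 0 6" --pt "0 0 -1.2 0 0 0 6" --pt "0 0 -0.9 0 0 0 6" --pt "0 0 0 0 0 0 3" --pt "0 0 0 0 0 0 3" --pt "0 0 0 0 0 0 3" --pt "-0.5 -0.025 0 0 0 0 3" --pt "-0.5 -0.025 0 0 0 0 3" --pt "-0.5 -0.025 0 0 0 0 3" --pt "-0.5 -0.025 0 0 0 0 3" --pt "0 0 0 0 0 0 3" --pt "0 0 0 0 0 0 3" --grip_force 10

```text
time: 40.67
ee_pos: [0.5005, -0.0509, 0.0118]
eef_rot: [0.688, 0.725, 0.0, 0.002]
ft_force: [-1.6, -0.7, 8.5]
width: 0.0362
```

```bash
python3 d.py .4998 -.0500 .0095 3.1916
python3 - <<'E'
from h import *
c=snap('top')['img'].astype(int).sum(2)
for u in (282,290,296,330,336): print(u,c[160:182,u].tolist())
E
```

```text
[ 0.5005 -0.0509  0.0118] [ 0.93  0.55 -1.08  1.95  0.59  0.99  1.19] [-1.6 -0.7  8.5] 0.036163598531978945
rot [ 0.003  0.004 -0.003] d cm [-0.07  0.09 -0.23]
282 [221, 204, 195, 194, 192, 201, 218, 230, 228, 223, 199, 190, 186, 178, 175, 165, 148, 135, 142, 152, 154, 154]
290 [214, 197, 192, 240, 337, 361, 280, 239, 238, 234, 213, 202, 201, 189, 181, 163, 153, 133, 145, 157, 149, 153]
296 [213, 187, 189, 289, 368, 406, 417, 339, 265, 261, 246, 238, 233, 200, 236, 330, 384, 400, 425, 429, 395, 366]
330 [270, 221, 285, 390, 429, 440, 451, 435, 376, 273, 269, 333, 426, 489, 504, 509, 514, 514, 515, 514, 498, 474]
336 [211, 279, 391, 433, 458, 473, 475, 478, 439, 321, 221, 326, 450, 481, 483, 484, 484, 468, 399, 267, 179, 171]
```

```bash
python3 - <<'E'
from h import *
from ang import ang
c=snap('top')
for v in(187,187.6,188.2): print(onz(c,309.3,v,.034))
print(ang(c,309.5,162.0,175.9,165.6),ang(c,309.5,162.0,175.6,166),ang(c,309.5,163.6,177.5,169.5))
E
```

```text
[ 0.54366548 -0.0464642   0.034     ]
[ 0.54179395 -0.04648111  0.034     ]
[ 0.53992282 -0.04649801  0.034     ]
(np.float64(0.6022082171458907), np.float64(16.99811451102521), 'apparent R mm', np.float64(21.681255584125047)) (np.float64(0.6026856303205762), np.float64(12.224108299898084), 'apparent R mm', np.float64(21.213119677031166)) (np.float64(0.5971377333409275), np.float64(-1.7173697685650016), 'apparent R mm', np.float64(21.684822530259705))
```

play_rows --pt "0 0 0 0 0 0 4.5" --pt "0 0 0 0 0 0 6" --pt "0 0 0 0 0 0 8.5" --pt "0 0 1 0 0 0 8.5" --pt "0 0 2 0 0 0 8.5" --pt "0 0 2.5 0 0 0 8.5" --pt "0 0 2.5 0.005 -0.09 0 8.5" --pt "0 0 0 0.005 -0.09 0 8.5" --pt "0 0 0 0.005 -0.09 0 8.5" --pt "0 0 0 0 0 0 8.5"

```text
time: 42.02
ee_pos: [0.4994, -0.0526, 0.0915]
eef_rot: [0.683, 0.718, 0.097, 0.096]
ft_force: [0.6, -0.7, 1.0]
width: 0.0849
```

```bash
python3 d.py .605 -.047 .06 3.1916
```

```text
[ 0.4994 -0.0526  0.0915] [ 1.4   0.21 -1.42  2.12  0.3   0.74  1.43] [ 0.6 -0.7  1. ] 0.08485031776021594
rot [-0.008  0.273 -0.   ] d cm [10.56  0.56 -3.15]
```

play_rows --pt "2.5 0.1 0 0 0 0 8.5" --pt "2.5 0.1 0 0 0 0 8.5" --pt "2.5 0.1 0 0 0 0 8.5" --pt "2.5 0.1 -0.5 0 0 0 8.5" --pt "1.5 0.1 -1 0 0 0 8.5" --pt "0 0 -1 0 0 0 8.5" --pt "0 0 0 0 0 0 8.5" --pt "0 0 0 0 0 0 8.5"

```text
time: 43.02
ee_pos: [0.6154, -0.0459, 0.0668]
eef_rot: [0.682, 0.719, 0.098, 0.095]
ft_force: [0.1, -0.8, 0.4]
width: 0.0849
```

```bash
python3 d.py .6143 -.0475 .047 3.1916
```

```text
[ 0.6154 -0.0459  0.0668] [ 0.9   0.5  -1.06  1.87  0.62  0.81  1.19] [ 0.1 -0.8  0.4] 0.08494873048559722
rot [-0.012  0.274 -0.002] d cm [-0.11 -0.16 -1.98]
```

play_rows --pt "-0.1 0 -0.8 0 0 0 8.5" --pt "0 0 -0.7 0 0 0 8.5" --pt "0 0 -0.35 0 0 0 8.5" --pt "0 0 0 0 0 0 8.5" --pt "0 0 0 0 0 0 8.5"

```text
time: 43.65
ee_pos: [0.6148, -0.0457, 0.0481]
eef_rot: [0.682, 0.719, 0.099, 0.095]
ft_force: [0.8, 0.2, 0.6]
width: 0.0844
```

play_rows --pt "0 0 -0.15 0 0 0 8.5" --pt "0 0 -0.1 0 0 0 8.5" --pt "0 0 0 0 0 0 8.5"

```text
time: 44.02
ee_pos: [0.6158, -0.0457, 0.0465]
eef_rot: [0.682, 0.719, 0.1, 0.096]
ft_force: [1.0, -0.1, 5.6]
width: 0.0851
```

play_rows --pt "-0.22 -0.012 0.01 0 0 0 8.5" --pt "-0.22 -0.012 0.005 0 0 0 8.5" --pt "-0.22 -0.012 0 0 0 0 8.5" --pt "-0.22 -0.012 0 0 0 0 8.5" --pt "-0.22 -0.012 -0.005 0 0 0 8.5" --pt "0 0 0 0 0 0 8.5"

```text
time: 44.78
ee_pos: [0.6055, -0.0464, 0.0473]
eef_rot: [0.682, 0.718, 0.1, 0.096]
ft_force: [0.1, -0.1, 10.6]
width: 0.0852
```

play_rows --pt "0 0 0.5 0 0 0 8.5" --pt "0 0 1 0 0 0 8.5" --pt "0 0 2 0 0 0 8.5" --pt "-2.5 0 2 0 0 0 8.5" --pt "-3 0 1 0 0 0 8.5" --pt "-3 0 0 0 0 0 8.5" --pt "-3 0 0 -0.004 0.09 0 8.5" --pt "-2.5 0 0 -0.004 0.09 0 8.5" --pt "-2.5 0 0 -0.004 0.09 0 8.5" --pt "0 0 0 0 0 0 8.5"

```text
time: 46.02
ee_pos: [0.4392, -0.046, 0.1113]
eef_rot: [0.688, 0.726, 0.002, 0.002]
ft_force: [0.5, -0.3, 0.1]
width: 0.0848
```

```bash
python3 d.py .5005 -.0505 .0095 3.1916
cat > p.py <<'E'
from h import *
im=np.mean([snap('top')['img'].astype(float).sum(2) for _ in range(2)],0)
for u in (282,290,301,304,307,310,313,316,330,336): print(u,im[160:184,u].astype(int).tolist())
E
python3 p.py
```

```text
[ 0.4392 -0.046   0.1113] [ 1.28  0.23 -1.35  2.01  0.26  1.09  1.43] [ 0.5 -0.3  0.1] 0.08479284074014315
rot [-0.001  0.005 -0.003] d cm [  6.13  -0.45 -10.18]
282 [225, 222, 219, 208, 200, 250, 230, 221, 239, 260, 256, 250, 251, 244, 239, 231, 225, 211, 202, 167, 154, 155, 151, 239]
290 [224, 220, 210, 198, 192, 251, 255, 246, 263, 268, 263, 256, 257, 246, 240, 237, 249, 252, 187, 133, 143, 153, 154, 241]
301 [212, 190, 178, 181, 243, 334, 399, 334, 274, 267, 250, 243, 249, 250, 249, 242, 267, 241, 185, 175, 180, 191, 272, 300]
304 [209, 189, 176, 185, 250, 320, 369, 285, 196, 189, 130, 193, 236, 228, 219, 221, 234, 205, 170, 175, 163, 159, 194, 210]
307 [207, 187, 182, 188, 260, 336, 281, 219, 196, 154, 120, 196, 234, 226, 216, 206, 217, 187, 165, 175, 160, 198, 220, 222]
310 [198, 181, 178, 197, 276, 341, 334, 247, 193, 143, 118, 203, 234, 230, 220, 202, 213, 189, 171, 178, 157, 203, 229, 231]
313 [200, 178, 176, 207, 289, 352, 291, 203, 188, 141, 141, 213, 232, 223, 217, 221, 214, 169, 174, 176, 158, 206, 236, 233]
316 [193, 177, 175, 230, 329, 390, 325, 257, 246, 209, 219, 250, 241, 234, 225, 243, 225, 173, 181, 178, 175, 233, 314, 343]
330 [179, 173, 211, 319, 393, 377, 316, 300, 274, 267, 275, 267, 249, 234, 224, 222, 191, 197, 215, 290, 241, 283, 339, 344]
336 [200, 200, 244, 317, 368, 314, 273, 282, 261, 259, 249, 241, 233, 212, 195, 182, 173, 194, 203, 200, 273, 317, 340, 307]
```

play_rows --pt "2 -0.15 -1 0 0 0 6" --pt "2 -0.15 -2 0 0 0 6" --pt "1.5 -0.15 -2 0 0 0 6" --pt "0.6 0 -1.6 0 0 0 6" --pt "0 0 -1 0 0 0 6" --pt "0 0 0 0 0 0 6" --pt "0 0 0 0 0 0 6"

```text
time: 47.0
ee_pos: [0.4998, -0.0511, 0.0352]
eef_rot: [0.688, 0.725, 0.002, 0.002]
ft_force: [0.0, -0.0, 0.2]
width: 0.0597
```

```bash
python3 d.py .5005 -.0508 .0105 3.1916
```

```text
[ 0.4998 -0.0511  0.0352] [ 0.95  0.51 -1.11  1.94  0.53  1.02  1.23] [ 0.  -0.   0.2] 0.05967977243363723
rot [-0.001  0.005 -0.002] d cm [ 0.07  0.03 -2.47]
```

Descend, grip, advance ~9 mm gently and pause (still well short of contact).

play_rows --pt "0.07 0.03 -1 0 0 0 6" --pt "0 0 -1 0 0 0 6" --pt "0 0 -0.45 0 0 0 6" --pt "0 0 0 0 0 0 6" --pt "0 0 0 0 0 0 3" --pt "0 0 0 0 0 0 3" --pt "0 0 0 0 0 0 3" --pt "0 0 0 0 0 0 3" --pt "0.2 0.01 0 0 0 0 3" --pt "0.2 0.01 0 0 0 0 3" --pt "0.2 0.01 0 0 0 0 3" --pt "0.2 0.01 0 0 0 0 3" --pt "0.1 0.005 0 0 0 0 3" --pt "0 0 0 0 0 0 3" --pt "0 0 0 0 0 0 3" --grip_force 8

```text
time: 48.88
ee_pos: [0.5091, -0.0502, 0.0102]
eef_rot: [0.688, 0.725, 0.001, 0.001]
ft_force: [-3.5, 0.0, 5.1]
width: 0.0361
```

```bash
python3 trk.py ref|tail -1; cat > q.py <<'E'
import numpy as np
from h import *
R=np.load('ref.npz')['top']
im=np.mean([snap('top')['img'].astype(float).sum(2) for _ in range(3)],0)
# far edge subpixel: rows 160..166, fraction crossing
for u in(286,288,290,292,294):
    for I,n in((R,'ref'),(im,'now')): print(u,n,I[161:168,u].astype(int).tolist())
s=r.read_state();print(s['time'],s['ee_pos'].round(4),s['ft_force'].round(1))
E
python3 q.py
```

```text
49.375 [ 0.50911742 -0.05019455  0.01017771] [-3.4  0.2  4.4]
286 ref [221, 206, 198, 197, 214, 207, 207]
286 now [220, 208, 198, 197, 210, 208, 204]
288 ref [223, 205, 198, 196, 194, 208, 221]
288 now [224, 207, 199, 196, 195, 208, 222]
290 ref [221, 208, 198, 191, 244, 239, 220]
290 now [223, 207, 199, 188, 241, 241, 222]
292 ref [224, 207, 198, 191, 285, 324, 266]
292 now [225, 205, 198, 191, 287, 324, 266]
294 ref [202, 195, 199, 201, 297, 367, 295]
294 now [203, 195, 200, 203, 297, 365, 292]
49.525 [ 0.5091 -0.0502  0.0102] [-3.4  0.4  5.3]
```

play_rows --pt "0.1 0.005 0 0 0 0 3" --pt "0.1 0.005 0 0 0 0 3" --pt "0.1 0.005 0 0 0 0 3" --pt "0 0 0 0 0 0 3"

```text
time: 50.02
ee_pos: [0.5121, -0.05, 0.0102]
eef_rot: [0.688, 0.725, 0.001, 0.001]
ft_force: [-3.0, -0.3, 4.8]
width: 0.0358
```

```bash
python3 q.py | tail -5
```

```text
292 ref [224, 207, 198, 191, 285, 324, 266]
292 now [221, 209, 199, 192, 286, 324, 267]
294 ref [202, 195, 199, 201, 297, 367, 295]
294 now [205, 195, 198, 202, 293, 364, 294]
50.175 [ 0.5121 -0.05    0.0102] [-3.3 -0.2  5.2]
```

play_rows --pt "0.1 0.005 0 0 0 0 3" --pt "0.05 0.003 0 0 0 0 3" --pt "0 0 0 0 0 0 3"

```text
time: 50.55
ee_pos: [0.5135, -0.0499, 0.0102]
eef_rot: [0.688, 0.725, 0.001, 0.001]
ft_force: [-3.9, 0.4, 6.3]
width: 0.0359
```

```bash
python3 q.py | tail -5
```

```text
292 ref [224, 207, 198, 191, 285, 324, 266]
292 now [224, 204, 198, 190, 287, 322, 265]
294 ref [202, 195, 199, 201, 297, 367, 295]
294 now [203, 196, 200, 201, 292, 361, 294]
50.7 [ 0.5135 -0.0499  0.0102] [-4.3 -0.1  6. ]
```

Not touching yet. 1 mm steps.

play_rows --pt "0.05 0.003 0 0 0 0 3" --pt "0.05 0.003 0 0 0 0 3" --pt "0 0 0 0 0 0 3"

```text
time: 51.08
ee_pos: [0.5145, -0.0499, 0.0102]
eef_rot: [0.688, 0.725, 0.001, 0.001]
ft_force: [-3.5, -1.1, 5.7]
width: 0.0363
```

```bash
python3 q.py | tail -5
```

```text
292 ref [224, 207, 198, 191, 285, 324, 266]
292 now [223, 207, 198, 188, 287, 325, 265]
294 ref [202, 195, 199, 201, 297, 367, 295]
294 now [205, 196, 200, 203, 293, 364, 300]
51.225 [ 0.5145 -0.0499  0.0102] [-4.1 -0.9  5.6]
```

play_rows --pt "0.05 0.003 0 0 0 0 3" --pt "0 0 0 0 0 0 3"

```text
time: 51.48
ee_pos: [0.515, -0.0498, 0.0102]
eef_rot: [0.688, 0.725, 0.001, 0.001]
ft_force: [-4.5, -0.6, 6.1]
width: 0.036
```

```bash
python3 q.py | tail -5
```

```text
292 ref [224, 207, 198, 191, 285, 324, 266]
292 now [224, 206, 200, 192, 285, 324, 266]
294 ref [202, 195, 199, 201, 297, 367, 295]
294 now [205, 193, 203, 201, 293, 363, 300]
51.625 [ 0.515  -0.0498  0.0102] [-3.6  0.   5.6]
```

play_rows --pt "0.05 0.003 0 0 0 0 3" --pt "0.05 0.003 0 0 0 0 3" --pt "0 0 0 0 0 0 3"

```text
time: 52.0
ee_pos: [0.516, -0.0498, 0.0102]
eef_rot: [0.688, 0.725, 0.001, 0.001]
ft_force: [-4.7, -1.2, 5.9]
width: 0.0365
```

```bash
python3 q.py | tail -5
```

```text
292 ref [224, 207, 198, 191, 285, 324, 266]
292 now [224, 203, 198, 190, 283, 321, 266]
294 ref [202, 195, 199, 201, 297, 367, 295]
294 now [202, 196, 200, 202, 293, 365, 325]
52.15 [ 0.5161 -0.0498  0.0102] [-3.6 -1.4  6.6]
```

play_rows --pt "0.05 0.003 0 0 0 0 3" --pt "0 0 0 0 0 0 3"

```text
time: 52.4
ee_pos: [0.5166, -0.0498, 0.0102]
eef_rot: [0.688, 0.725, 0.001, 0.001]
ft_force: [-4.7, -1.1, 6.2]
width: 0.0358
```

```bash
python3 q.py | tail -5
```

```text
292 ref [224, 207, 198, 191, 285, 324, 266]
292 now [220, 208, 199, 191, 284, 323, 269]
294 ref [202, 195, 199, 201, 297, 367, 295]
294 now [205, 194, 197, 202, 294, 336, 323]
52.55 [ 0.5165 -0.0498  0.0102] [-4.7 -0.7  5.1]
```

play_rows --pt "0.05 0.003 0 0 0 0 3" --pt "0.05 0.003 0 0 0 0 3" --pt "0 0 0 0 0 0 3"

```text
time: 52.92
ee_pos: [0.5175, -0.0497, 0.0102]
eef_rot: [0.688, 0.725, 0.001, 0.001]
ft_force: [-4.7, -0.3, 5.6]
width: 0.0361
```

```bash
python3 q.py | tail -7
```

```text
290 ref [221, 208, 198, 191, 244, 239, 220]
290 now [211, 199, 200, 187, 258, 248, 221]
292 ref [224, 207, 198, 191, 285, 324, 266]
292 now [211, 199, 201, 199, 293, 325, 278]
294 ref [202, 195, 199, 201, 297, 367, 295]
294 now [205, 194, 201, 208, 301, 329, 327]
53.075 [ 0.5175 -0.0497  0.0102] [-5.4 -0.5  6.3]
```

play_rows --pt "0.05 0.003 0 0 0 0 3" --pt "0 0 0 0 0 0 3"

```text
time: 53.32
ee_pos: [0.518, -0.0497, 0.0102]
eef_rot: [0.688, 0.725, 0.001, 0.001]
ft_force: [-4.7, -0.9, 5.7]
width: 0.0358
```

```bash
python3 q.py | tail -7
```

```text
290 ref [221, 208, 198, 191, 244, 239, 220]
290 now [212, 200, 200, 201, 274, 257, 223]
292 ref [224, 207, 198, 191, 285, 324, 266]
292 now [213, 202, 202, 213, 307, 329, 279]
294 ref [202, 195, 199, 201, 297, 367, 295]
294 now [205, 197, 201, 219, 314, 334, 334]
53.475 [ 0.518  -0.0497  0.0102] [-4.5 -0.   6.4]
```

play_rows --pt "0 0 0 0 0 0 3.9" --pt "0 0 0 0 0 0 4.5" --pt "0 0 0 0 0 0 5.5" --pt "0 0 0 0 0 0 6" --pt "0 0 0.8 0 0 0 6" --pt "0 0 1.5 0 0 0 6" --pt "0 0 2 0 0 0 6" --pt "0 0 2.5 0 0 0 6" --pt "-1.5 0 2.5 0 0 0 6" --pt "-2 0 2 0 0 0 6" --pt "-2 0 1 0 0 0 6" --pt "-2 0 0 0 0 0 6" --pt "-1 0 0 0 0 0 6" --pt "0 0 0 0 0 0 6"

```text
time: 55.22
ee_pos: [0.4332, -0.0502, 0.1338]
eef_rot: [0.689, 0.725, 0.001, 0.002]
ft_force: [-0.0, 0.1, -0.4]
width: 0.0597
```

```bash
python3 p.py; python3 d.py .5 0 .1 3.19; python3 - <<'E'
from h import *
c=snap('top')
im=c['img'].astype(int); m=(im[...,0]>90)&(im[...,1]<im[...,0]*.35)
m[:170]=0;m[205:]=0;m[:,:295]=0;m[:,325:]=0
for v in range(174,196):
    u=np.where(m[v])[0]
    if len(u): print(v,u.min(),u.max(),end='; ')
E
```

```text
282 [222, 223, 208, 197, 196, 205, 217, 226, 245, 269, 261, 245, 247, 243, 237, 229, 223, 191, 153, 134, 142, 151, 199, 256]
290 [225, 211, 202, 201, 197, 280, 273, 254, 265, 278, 269, 256, 251, 244, 244, 233, 222, 200, 148, 174, 184, 178, 176, 265]
301 [213, 185, 180, 180, 260, 360, 408, 337, 277, 268, 247, 249, 251, 253, 248, 241, 258, 220, 156, 143, 144, 151, 253, 290]
304 [207, 183, 177, 191, 269, 334, 375, 279, 195, 140, 135, 208, 222, 219, 222, 204, 208, 185, 135, 118, 187, 213, 217, 216]
307 [198, 179, 181, 203, 288, 350, 289, 207, 192, 135, 149, 215, 230, 228, 216, 202, 201, 169, 140, 128, 192, 222, 221, 225]
310 [197, 179, 179, 211, 293, 356, 311, 223, 197, 136, 181, 231, 233, 227, 216, 199, 201, 167, 141, 179, 223, 230, 231, 227]
313 [195, 176, 179, 230, 311, 365, 286, 195, 182, 123, 194, 235, 230, 221, 213, 201, 186, 153, 141, 184, 222, 231, 232, 233]
316 [189, 175, 178, 278, 358, 400, 328, 258, 236, 217, 244, 255, 237, 227, 219, 225, 206, 170, 183, 180, 175, 250, 286, 234]
330 [179, 172, 231, 336, 407, 385, 321, 295, 275, 271, 271, 261, 243, 232, 221, 206, 180, 194, 215, 291, 242, 282, 340, 346]
336 [200, 185, 269, 339, 387, 329, 274, 275, 269, 255, 245, 228, 217, 210, 188, 171, 183, 204, 203, 296, 319, 320, 337, 343]
[ 0.434  -0.0499  0.1337] [ 1.37  0.15 -1.39  2.    0.16  1.12  1.52] [-0.6  0.7  0.2] 0.060149522690760716
rot [ 0.     0.005 -0.003] d cm [ 6.6   4.99 -3.37]
179 307 313; 180 303 314; 181 303 314; 182 303 314; 183 303 314; 184 303 314; 185 303 314; 186 303 314; 187 303 315; 188 304 315;
```

```bash
python3 -c "
from ang import *
t=snap('top')
print(ang(t,309.5,163.5,177.1,168.8),ang(t,309.5,163.3,177.2,168.6))
print(r.close_job(), r.read_state()['time'])"
```

```text
(np.float64(0.5979316386443615), np.float64(1.8062466651138895), 'apparent R mm', np.float64(21.216434081714517)) (np.float64(0.5980882239309038), np.float64(3.0020494497818446), 'apparent R mm', np.float64(21.684181886208197))
the job is handed in; nothing more can be done
the job is handed in; nothing more can be done
```

I rolled the leg out without lifting it and set the red wedge against the middle of its near side. By my last measurement the mortise faces about 2–3° away from straight up. I handed the job in at about 55 s of robot time.

- **Rolling:** I dragged the top of the leg towards the robot with the open fingertips, in two strokes. That took it about 39 mm along the bench and brought the mortise to roughly upright.
- **First wedge approach failed:** I carried the wedge over the pencil, set it down and slid it in. It pushed the leg about 5 mm back, leaving the mortise some 12–17° past upright. I pulled the wedge back, rolled the leg up again and slid it in slowly. I stopped once the leg had moved about 0.7 mm.
- **Last checks:** From the top camera, the slot lies about 2–3° away, give or take about 3°. The wedge is centred on the slot to within about 2 mm. I set the wedge to an estimated leg angle of about 3°, good to perhaps 1°. The gripper was open and clear, with wrist force near zero.
- **Disagreements:** The wedge's nose turned out about 6 mm further forward than I first measured, so I relied on the leg starting to move as the sign of contact. The side camera was too poor to confirm the final mortise angle.
- **Not checked:** I did not measure the other tools again afterwards. No move was aimed at them and no unexpected contact force showed.

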